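# Shim the rocking stirrer

## Robot

A 7-joint arm with a two-finger parallel gripper is mounted at the origin on a cart in front of the work surface, level with it; the furniture and walls round the work are solid. World frame = base frame: x ahead of the robot, y to its left, z up, the work surface at z = 0. Lengths are in m, angles in rad, forces in N, time in s.
With the tool pointing down it reaches from about 0.425 to 0.975 m from the base axis. Payload 16.7 kg.
Tool frame: the origin (TCP) lies at the very end of the fingers, on their centre line; the grasp point (between the pads) lies 19 mm behind it; z points along the fingers, y is the direction in which the jaws open and shut (so a half turn about z gives the same grasp; the last joint's range is limited). The gripper opens to 85 mm and grips with 20 to 120 N. Pads are 22 mm wide; open, the fingers measure 114 mm over their backs; the gripper's body (76 mm by 85 mm) begins 54 mm behind the grasp point. The pads swing forward as they close: fully open they stand 13 mm farther back than shut.
Start: joints at [1.151, 0.426, 0.074, 1.606, -0.034, 1.111, -0.067], TCP at [0.181, -0.65, 0.231] pointing down, gripper open.
Joint ranges: [-2.85, 2.85], [-0.5, 2.14], [-1.23, 1.37], [0.21, 2.46], [-1.02, 4.16], [0.16, 2.05], [-2.73, 2.73]. Speed limits (rad/s): [1.89, 1.89, 2.39, 2.39, 3.01, 3.01, 3.01].

## Interface

Orientations are given as a unit quaternion [w, x, y, z].
In Python, from workcell import state, vision, order, spotter gives the robot as it stands.
- The arm moves only by the tool servo_tool, never from a script. Its argument "plan" is a list of rows, each a list of 6 numbers: the shift along the world's x, y, z in m, then the turn, a rotation vector about the world's x, y, z in degrees. A call has exactly 8 rows; each row shifts and turns the commanded pose from where the row before left it; what a row does not reach is not made up. A row lasts 1/10 s, in which the tool goes at most 50 mm and 8.59 degrees, less where a joint would pass 70% of its speed; a pose out of reach is approached as far as the arm can. A call with a gripper value outside its range is refused whole. "gripper" is the closure in counts, from 0 (fully open) to 255 (shut), set as the call begins (left out, the last holds). The fingers move at their own pace and stop on an object; "grip_force" is the grip in N (left out, the last holds). Time passes only in rows, so rows that do not move let the fingers close, or fill a call up. It gives the time, the measured TCP pose, the force and the opening at its end, in the units of the state.
- state(): the state, without advancing time (a new reading comes with each control period).
- vision.read_camera(name): name is "scene" or "top" or "wrist"; returns the picture (480x640x3 uint8, blue, green, red); there is no depth.
- vision.get_calibration(name): a dict with "intrinsics" (3x3 intrinsics, pixels), "dist_coeffs" ([k1, k2, p1, p2, k3] as OpenCV has them; the pictures are not rectified), "origin" and "attitude" of the camera in the world; the wrist camera has in their place "T_tool_cam" (4x4, takes a point from camera to tool coordinates, whose origin is the TCP and whose axes are the flange's). Camera axes: x right, y down, z forward; pixel columns grow to the right and rows downward; lengths in m; the calibration is good to about 2 mm. A picture is of the moment at which its call begins: read the wrist's pose just before it. get_calibration takes no time and is no camera call.
- order.finish_job(): hands the job in, once; it reports no verdict.
Trained networks look in the newest picture that a camera, given by its name, has taken for a name from the list of things; names that differ only in an ending like _2 or _b are one class to them, and where a whole thing is asked for, a point or a joint stands for the part that bears it (a point fixed in the world has none). Each returns a list of dicts, best first, with "conf" (0 to 1); they miss things now and then, are a little off and sometimes report something else, mostly with a low value. They report only what shows in the picture. A call takes as long as a camera call. They do not tell look-alikes from the thing itself.
- spotter.recognise(camera, thing): "rect" ([centre column, centre row, width, height] in pixels, round what is visible of it).
- spotter.trace(camera, thing): "pixels" (480x640 bool, what is visible of it) and "rect" ([centre column, centre row, width, height] in pixels, round what is visible of it).
The state is a dict: "clock": time; "joint_pos": joint angles; "joint_velocities": joint speeds; "effort": joint torques, N m; "ee_pos": TCP position; "eef_rot": TCP orientation; "ft_force": force on the tool from outside, world axes, zero at the start; "ft_torque": the same for the moment, N m; "width": finger opening in m.
Only numpy, scipy, OpenCV 4.12 (cv2) and the standard library are available. Lean on these libraries where they do the work, as an engineer would, in place of code of your own. Each camera call takes 0.05 s, during which the arm holds its last target.

## Task

The magnetic stirrer rocks because its front left foot has lost its rubber pad. With the fingertips, push the orange wedge along the worktop, thin end first, under that foot until it is snug, without picking it up, shoving the stirrer along or jacking it out of level. Then press firmly down with a fingertip on the stirrer's corner above that foot to check that it no longer rocks, and let go, leaving the wedge in place, the beaker standing on the stirrer and the other things beside it undisturbed.

Things in the scene. Friction and masses are not known exactly. Their poses are not given: they have to be found in the camera images.
- stirrer: magnetic stirrer, light grey case, white top plate, 160 (x) x 150 (y) x 62 mm high, about 2 kg, loose; origin: centre of footprint at worktop height. Its knob panel faces its -x (towards the robot), +y is its left. Case underside 14 mm up, case top 56 mm. Stands level on three rubber feet; the front left one hangs clear, so more than about 5 N down on that corner rocks it over by some 0.07 rad
- stirrer_foot (a point): lowest point of the bare front left foot, a domed brass stud 16 mm in diameter, 6 mm above the worktop; at x -60, y +55 mm in the stirrer's frame, so 20 mm in from the front and left sides of the case, hidden from above
- stirrer_corner (a point): the point to press, on the flat top of the case (56 mm high) straight above the bare foot; the raised top plate (6 mm) begins 18 mm behind it. About 10 N is firm; a press counts from 4 N on the stirrer with 2 N of it borne by the wedge
- wedge: orange plastic levelling wedge, 60 g, loose, 90 long x 44 mm wide, flat underside, 2 mm thick at the nose rising evenly to 14 mm at the heel; origin: centre of its underside, +x points to the thin nose, z up. Starts left of the stirrer, nose roughly towards the bare foot. Snug when the foot's centre is about 30 mm behind the nose (6 mm thick there, 60 mm ahead of the heel). Friction holds it there
- wedge_heel (a point): middle of the wedge's upright heel face (44 wide x 14 mm high), 7 mm above the worktop, at x -45 mm in the wedge's frame: the face to push on. Sliding takes under 1 N; once snug the push rises steeply past 4 N, and from about 8 N on it would shove the stirrer along or jack its corner up. Snug, the heel stands about 40 mm outside the case
- beaker: empty glass beaker, 58 mm diameter, 70 mm high, standing loose on the stirrer's top plate towards the rear right; origin at the centre of its underside
- vial: bystander: glass vial with black cap, 24 mm diameter, 56 mm high, standing left of the stirrer, behind the wedge's path; origin at the centre of its underside
- stir_bar: bystander: white stir bar, 31 x 9 x 8 mm, lying in front of the stirrer; origin under its centre
- stopper: bystander: red rubber stopper, 26 mm diameter and height, standing right of the stirrer; origin at the centre of its underside
Not all that is in view belongs to the job. Of the things that look like the wedge, take the one that is farthest to the robot's left at the start.

How it is judged:
On the way, in this order (a step that is already met when the one before it is completed fails the run):
1. the wedge lies flat on the worktop with the bare foot over its ramp, at least 20 mm past the nose, and the robot is not touching the stirrer (x of stirrer_foot in the frame of wedge between -0.005 and 0.025 m and y of stirrer_foot in the frame of wedge between -0.018 and 0.018 m and contact force between the fingers and stirrer below 0.1 N), for 0.3 s.
2. a fingertip presses the corner with at least 4 N, the wedge bears at least 2 N of it, and the stirrer stays level within 0.012 rad (contact force between the fingers and stirrer above 4 N and contact force between wedge and stirrer above 2 N and angle between stirrer's own z axis and vertical below 0.012 rad and contact force between the fingers and wedge below 0.1 N), for 0.2 s.
At the end, for the whole second after the job is handed in: the wedge lies flat under the bare foot (foot within 18 mm of the wedge's centre line, 20 to 50 mm behind its nose), the stirrer is level within 0.012 rad and within 20 mm of where it stood, the beaker stands upright on it, all at rest (angle between stirrer's own z axis and vertical below 0.012 rad and distance of stirrer from where it was at the start of the episode below 0.02 m and linear speed of each of stirrer, wedge below 0.01 m/s and x of stirrer_foot in the frame of wedge between -0.005 and 0.025 m and y of stirrer_foot in the frame of wedge between -0.018 and 0.018 m and height (world z) of wedge below 0.003 m and angle between beaker's own z axis and vertical below 0.1 rad and z of beaker in the frame of stirrer above 0.055 m); the robot touches nothing.
It fails at once if the wedge was lifted off the worktop or tipped up (height (world z) of wedge above 0.008 m or angle between wedge's own z axis and vertical above 0.15 rad).
It fails at once if the stirrer was shoved more than 25 mm or lifted or tipped over (distance of stirrer from where it was at the start of the episode above 0.025 m or angle between stirrer's own z axis and vertical above 0.12 rad).
It fails at once if the beaker was knocked over or moved on the plate (angle between beaker's own z axis and vertical above 0.3 rad or distance of beaker from where it was at the start of the episode above 0.045 m).
It fails at once if a bystander was displaced by more than 25 mm (distance of any of vial, stir_bar, stopper from where it was at the start of the episode above 0.025 m).
It also fails if it takes over 51 s, if anything falls off the work surface, if the arm or the gripper's body presses on something with over 40 N, if the wrist force passes 120 N, or if a joint passes its speed limit or range.

## Working session

There is one attempt and no reset: what is moved stays moved. The work goes in short steps, Python scripts to look and compute and a tool call to move; the robot and the scene stay as the last step left them, time stands still between calls to the robot, and variables do not carry over. Pictures are saved under pics/ and viewed, and the job is handed in when it is done.

Besides the shell and the picture viewer there is one more tool, called as a command line: name --pt "numbers of a row" for each row, then --argument value for the rest. servo_tool: Moves the arm, as the interface text tells. Its arguments: {"type":"object","properties":{"plan":{"type":"array","items":{"type":"array","items":{"type":"number"}}},"gripper":{"type":"number"},"grip_force":{"type":"number"}},"required":["plan"]}

```bash
mkdir -p pics; ls; python3 - <<'E'
from workcell import state, vision
import cv2
s=state();print({k:s[k] for k in ('clock','ee_pos','eef_rot','ft_force','width')})
for n in('scene','top'):
    im=vision.read_camera(n);cv2.imwrite(f'pics/{n}0.png',im)
    c=vision.get_calibration(n);print(n,c)
print(vision.get_calibration('wrist'))
E
```

```text
pics
{'clock': 0.0, 'ee_pos': array([ 0.18042128, -0.64999666,  0.23058819]), 'eef_rot': array([-6.45056859e-04,  9.90850256e-01,  1.34964202e-01, -1.32232881e-04]), 'ft_force': array([-0.25992384, -0.27214483,  0.6235214 ]), 'width': 0.0855935516596665}
scene {'intrinsics': array([[494.07733618,   0.        , 320.95096006],
       [  0.        , 494.07733618, 235.9112279 ],
       [  0.        ,   0.        ,   1.        ]]), 'dist_coeffs': array([-0.03882978,  0.        ,  0.        ,  0.        ,  0.        ]), 'origin': array([0.10217658, 0.45173435, 0.5543665 ]), 'attitude': array([ 0.16380538, -0.29029853,  0.83717162, -0.43363377])}
top {'intrinsics': array([[555.61061648,   0.        , 315.49819217],
       [  0.        , 555.61061648, 236.43700459],
       [  0.        ,   0.        ,   1.        ]]), 'dist_coeffs': array([0.05778794, 0.        , 0.        , 0.        , 0.        ]), 'origin': array([ 0.39362759, -0.08399687,  1.01435383]), 'attitude': array([-0.05937558,  0.71219203, -0.69799212,  0.04543181])}
{'intrinsics': array([[415.17187135,   0.        , 318.1252003 ],
       [  0.        , 415.17187135, 238.69551804],
       [  0.        ,   0.        ,   1.        ]]), 'dist_coeffs': array([-0.08790454,  0.        ,  0.        ,  0.        ,  0.        ]), 'T_tool_cam': array([[-2.14033433e-04, -9.60430682e-01, -2.78519046e-01,
         7.00965879e-02],
       [ 9.99999769e-01, -3.85069686e-04,  5.59384930e-04,
         7.63329950e-04],
       [-6.44499692e-04, -2.78518862e-01,  9.60430543e-01,
        -1.41801426e-01],
       [ 0.00000000e+00,  0.00000000e+00,  0.00000000e+00,
         1.00000000e+00]])}
```

View pics/scene0.png

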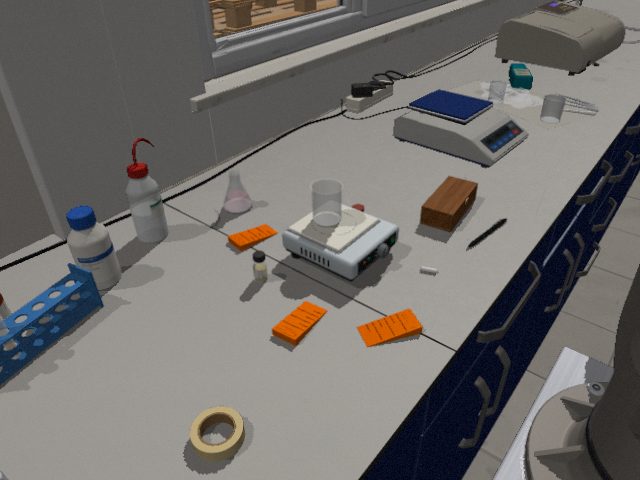

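View pics/top0.png

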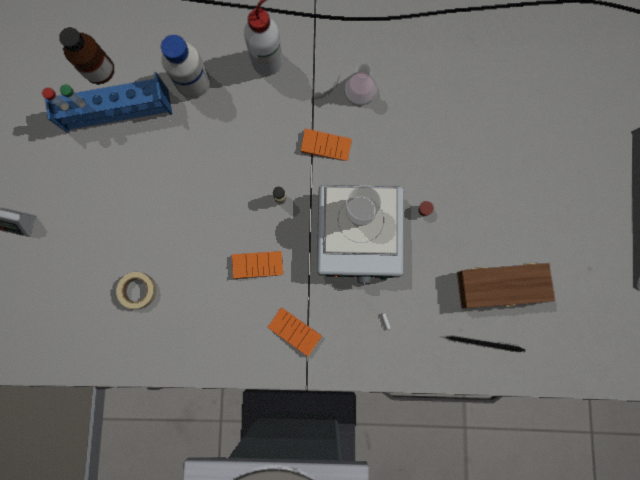

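Look-alikes in the top view: three orange wedges at (326,145), (258,265) and (295,332). The one farthest left (+y, image left) should be the one at (258,265). I'll measure it and check with a crop.

```bash
cat > h.py <<'E'
import numpy as np,cv2
from scipy.spatial.transform import Rotation as R
from workcell import state, vision, spotter
def cam(n):
    c=vision.get_calibration(n);K=c['intrinsics'];d=c['dist_coeffs']
    if n=='wrist':
        s=state();T=np.eye(4);q=s['eef_rot'];T[:3,:3]=R.from_quat([q[1],q[2],q[3],q[0]]).as_matrix();T[:3,3]=s['ee_pos'];T=T@c['T_tool_cam'];return K,d,T[:3,:3],T[:3,3]
    q=c['attitude'];return K,d,R.from_quat([q[1],q[2],q[3],q[0]]).as_matrix(),c['origin']
def back(C,px,z):
    K,d,A,o=C;p=cv2.undistortPoints(np.float64(px).reshape(-1,1,2),K,d)[:,0]
    r=np.c_[p,np.ones(len(p))]@A.T;return o+r*((z-o[2])/r[:,2])[:,None]
def proj(C,P):
    K,d,A,o=C;rv=cv2.Rodrigues(A.T)[0];return cv2.projectPoints(np.float64(P).reshape(-1,1,3),rv,-A.T@o,K,d)[0][:,0]
E
python3 - <<'E'
from h import *
for n in('top','scene'):
    im=vision.read_camera(n);C=cam(n)
    for t in('wedge','stirrer','vial','stir_bar','stopper','beaker'):
        for r in spotter.trace(n,t)[:4]:
            m=r['pixels'].astype(np.uint8);ct=max(cv2.findContours(m,0,1)[0],key=cv2.contourArea)
            (c,wh,a)=cv2.minAreaRect(ct);b=cv2.boxPoints((c,wh,a))
            print(n,t,round(r['conf'],2),np.round(r['rect']),'ctr',back(C,[c],0.005)[0,:2].round(3),'box',back(C,b,0.06 if t=='stirrer' else .006)[:,:2].round(3).tolist())
    K,x0=(None,None)
    cr=(im[235:360,215:345] if n=='top' else im[215:365,220:440])
    cv2.imwrite(f'pics/crop_{n}.png',cv2.resize(cr,None,fx=4 if n=='top' else 3.5,fy=4 if n=='top' else 3.5,interpolation=2))
E
```

```text
top wedge 0.95 [324. 145.  48.  34.] ctr [ 0.719 -0.077] box [[0.704, -0.03], [0.75, -0.038], [0.733, -0.125], [0.687, -0.117]]
top wedge 0.87 [294. 333.  51.  48.] ctr [ 0.372 -0.028] box [[0.378, 0.021], [0.415, -0.004], [0.366, -0.078], [0.33, -0.053]]
top wedge 0.71 [257. 263.  54.  26.] ctr [0.491 0.043] box [[0.509, 0.091], [0.517, -0.0], [0.473, -0.005], [0.465, 0.085]]
top stirrer 0.64 [358. 232.  85. 101.] ctr [ 0.55  -0.144] box [[0.458, -0.065], [0.63, -0.066], [0.628, -0.218], [0.457, -0.213]]
top vial 0.44 [278. 197.   9.  15.] ctr [0.622 0.007] box [[0.636, 0.019], [0.636, -0.004], [0.608, -0.005], [0.607, 0.018]]
top stir_bar 0.54 [385. 323.  10.  14.] ctr [ 0.393 -0.19 ] box [[0.405, -0.181], [0.407, -0.188], [0.382, -0.198], [0.379, -0.191]]
top stopper 0.65 [426. 205.  18.  16.] ctr [ 0.6   -0.264] box [[0.614, -0.25], [0.614, -0.277], [0.586, -0.277], [0.586, -0.25]]
top beaker 0.85 [364. 205.  39.  44.] ctr [ 0.606 -0.15 ] box [[0.644, -0.117], [0.645, -0.182], [0.568, -0.182], [0.566, -0.118]]
scene wedge 0.95 [389. 329.  64.  40.] ctr [ 0.37  -0.027] box [[0.414
[... 411 characters left out ...]
5], [0.459, -0.206], [0.402, -0.028]]
scene stirrer 0.24 [326. 201.  34.  53.] ctr [ 0.681 -0.263] box [[0.712, -0.248], [0.657, -0.289], [0.548, -0.143], [0.594, -0.108]]
scene vial 0.57 [260. 266.  15.  31.] ctr [ 0.638 -0.015] box [[0.679, -0.04], [0.659, -0.054], [0.598, 0.009], [0.616, 0.022]]
scene stir_bar 0.47 [429. 270.  16.   7.] ctr [ 0.392 -0.189] box [[0.403, -0.177], [0.408, -0.189], [0.381, -0.198], [0.376, -0.186]]
scene stopper 0.53 [341. 243. 119.  77.] ctr [ 0.578 -0.172] box [[0.648, -0.069], [0.771, -0.289], [0.501, -0.278], [0.435, -0.085]]
scene beaker 0.65 [327. 202.  31.  53.] ctr [ 0.682 -0.262] box [[0.778, -0.325], [0.72, -0.368], [0.598, -0.206], [0.647, -0.169]]
```

View pics/crop_top.png

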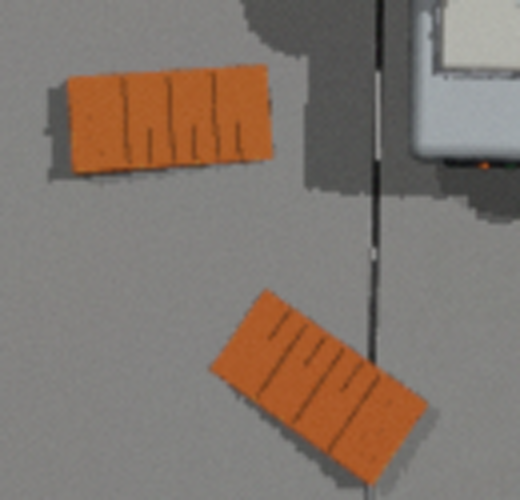

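View pics/crop_scene.png

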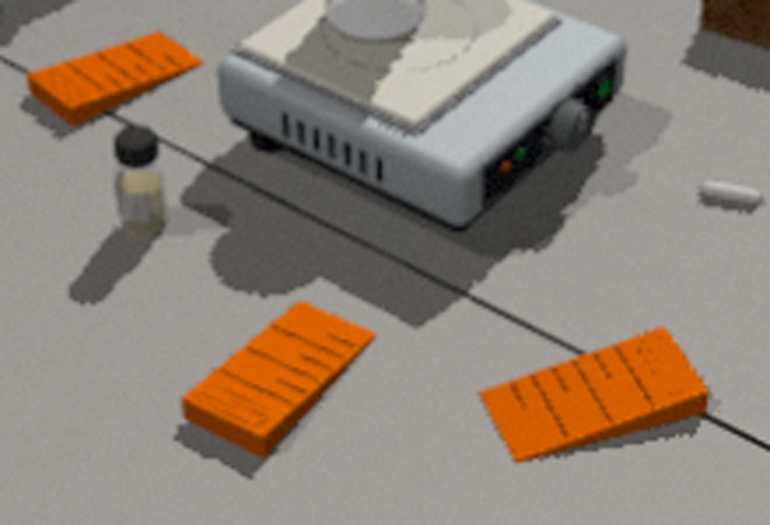

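Crop shows the chosen wedge at top view (258,265): heel on the left (+y, thick with visible face in scene view at (297,322)), nose toward the stirrer. I'll refine the poses with model overlays.

```bash
cat >> h.py <<'E'
def stir_pts(x,y,a):
    c,s=np.cos(a),np.sin(a);f=lambda P:[[x+c*p[0]-s*p[1],y+s*p[0]+c*p[1],p[2]] for p in P]
    q=[(-.08,-.075),(.08,-.075),(.08,.075),(-.08,.075)]
    return f([(u,v,.056) for u,v in q]),f([(u,v,.014) for u,v in q]),f([(-.06,.055,.006)]),f([(-.06,.055,.056)])
def wedge_pts(x,y,a):
    c,s=np.cos(a),np.sin(a);f=lambda P:[[x+c*p[0]-s*p[1],y+s*p[0]+c*p[1],p[2]] for p in P]
    return f([(-.045,-.022,.014),(.045,-.022,.002),(.045,.022,.002),(-.045,.022,.014)]),f([(-.045,-.022,0),(.045,-.022,0),(.045,.022,0),(-.045,.022,0)])
def draw(im,C,S,W,box,k,fn):
    u0,v0,u1,v1=box;o=cv2.resize(im[v0:v1,u0:u1],None,fx=k,fy=k,interpolation=2)
    def pl(P,col):
        q=(proj(C,P)+.5-np.array([u0,v0]))*k;cv2.polylines(o,[q.round().astype(int).reshape(-1,1,2)],True,col,1)
    A=stir_pts(*S);pl(A[0],(255,0,0));pl(A[1],(255,0,255))
    for P in A[2:]: cv2.circle(o,tuple(((proj(C,P)[0]+.5-np.array([u0,v0]))*k).astype(int)),4,(0,0,255),1)
    if W is not None:
        B=wedge_pts(*W);pl(B[0],(0,255,0));pl(B[1],(255,255,0))
    cv2.imwrite(fn,o)
def fit_wedge(masks,x0):
    # masks: list of (C,mask)
    from scipy.optimize import minimize
    def cost(p):
        t=0
        for C,m in masks:
            W=wedge_pts(*p);q=proj(C,W[0]+W[1])
            u0,v0=(q.min(0)-25).astype(int);r=np.zeros((800,800),np.uint8)
            k=6;h=cv2.convexHull(((q+.5-[u0,v0])*k).astype(np.float32))
            cv2.fillConvexPoly(r,h.round().astype(int),1)
            M=np.float32([[k,0,-u0*k],[0,k,-v0*k]]);mm=cv2.warpAffine(m,M,(800,800),flags=0)
            t+=1-(r&mm).sum()/(r|mm).sum()
        return t
    r=minimize(cost,x0,method='Nelder-Mead',options=dict(initial_simplex=np.array([x0]+[np.add(x0,d) for d in ((.006,0,0),(0,.006,0),(0,0,.1))]),maxiter=150))
    return r.x,r.fun
def orange(im,box):
    h=cv2.cvtColor(im,cv2.COLOR_BGR2HSV);m=((h[...,0]<14)&(h[...,1]>150)&(h[...,2]>60)).astype(np.uint8)
    z=np.zeros_like(m);u0,v0,u1,v1=box;z[v0:v1,u0:u1]=m[v0:v1,u0:u1];return cv2.morphologyEx(z,cv2.MORPH_CLOSE,np.ones((3,3)))
E
python3 - <<'E'
from h import *
top=cv2.imread('pics/top0.png');sc=cv2.imread('pics/scene0.png');Ct,Cs=cam('top'),cam('scene')
mt=orange(top,(225,245,290,285));ms=orange(sc,(265,290,332,352))
for n,M in(('both',[(Ct,mt),(Cs,ms)]),('top',[(Ct,mt)]),('scene',[(Cs,ms)])):
    W,f=fit_wedge(M,[.491,.043,-1.5]);print(n,W.round(4),f)
    if n=='both':Wb=W
S=(.549,-.14,0)
draw(top,Ct,S,Wb,(215,170,415,320),4,'pics/o_top.png');draw(sc,Cs,S,Wb,(260,170,420,350),3.3,'pics/o_sc.png')
E
```

```text
both [ 0.4917  0.0436 -1.4633] 0.1277952165406525
top [ 0.4919  0.0436 -1.4591] 0.05771775948316471
scene [ 0.4913  0.0432 -1.4801] 0.06978386475497544
```

View pics/o_top.png

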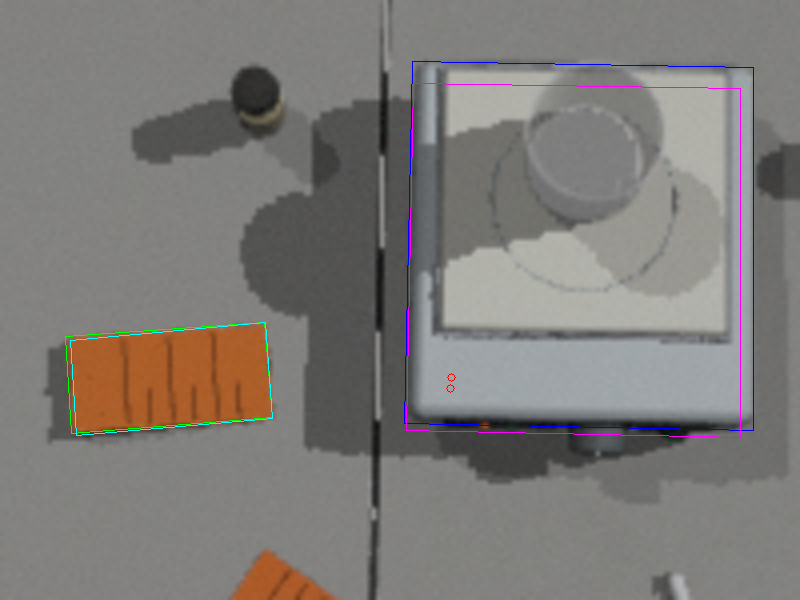

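View pics/o_sc.png

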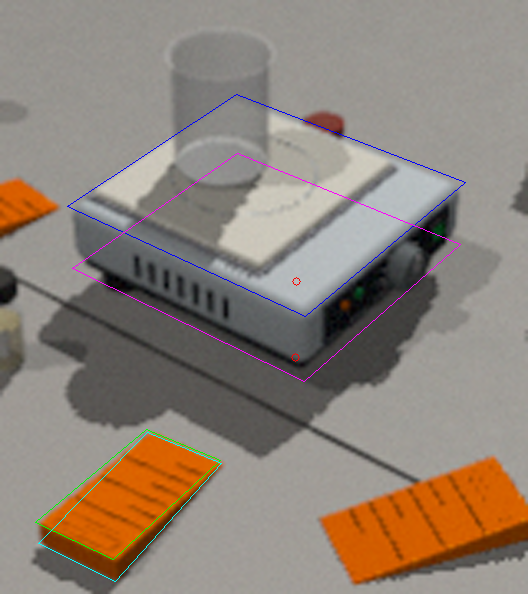

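```bash
python3 - <<'E'
from h import *
top=cv2.imread('pics/top0.png');sc=cv2.imread('pics/scene0.png');Ct,Cs=cam('top'),cam('scene')
S=(.551,-.141,.017);print(stir_pts(*S)[2:])
draw(top,Ct,S,None,(310,175,415,290),5,'pics/o_top2.png');draw(sc,Cs,S,None,(275,180,405,280),6,'pics/o_sc2.png')
E
```

```text
([[np.float64(0.4900737148263821), np.float64(-0.08702789817930945), 0.006]], [[np.float64(0.4900737148263821), np.float64(-0.08702789817930945), 0.056]])
```

View pics/o_top2.png

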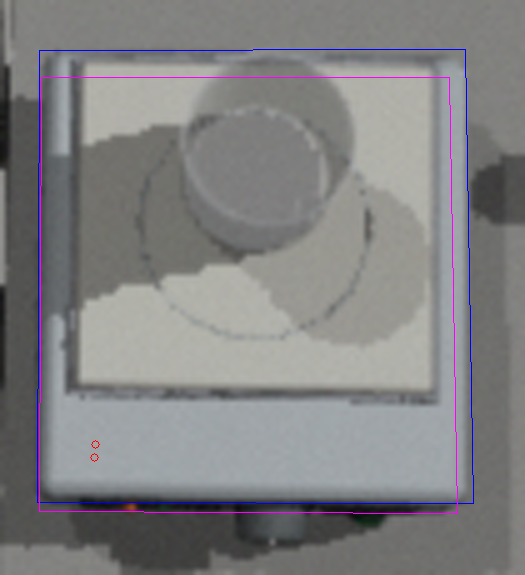

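View pics/o_sc2.png

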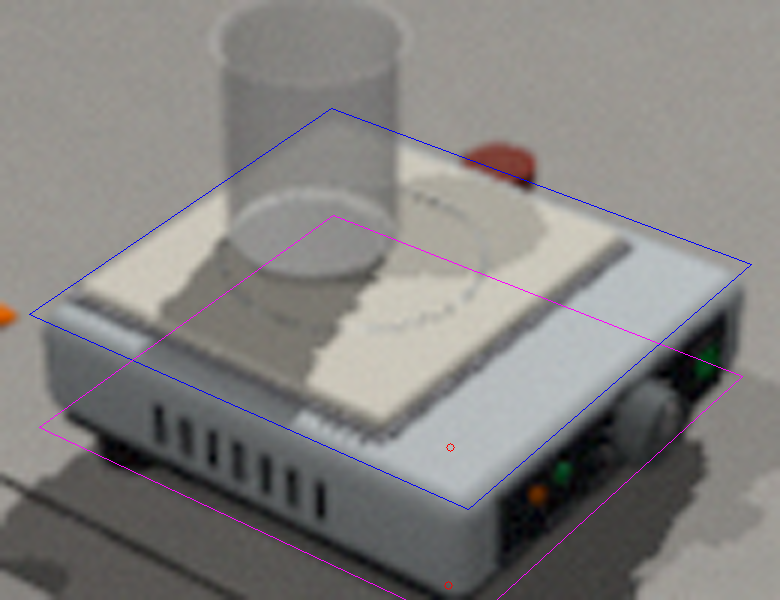

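servo_tool --pt "0.04 0.03 0 0 0 0" --pt "0.04 0.03 0 0 0 0" --pt "0.04 0.03 0 0 0 0" --pt "0.04 0.03 0 0 0 0" --pt "0.035 0.035 0 0 0 0" --pt "0.03 0.04 0 0 0 0" --pt "0.02 0.04 0 0 0 0" --pt "0.01 0.045 0 0 0 0" --gripper 255

```text
clock: 1.6
ee_pos: [0.4372, -0.3685, 0.2312]
eef_rot: [0.0, 0.991, 0.136, 0.0]
ft_force: [1.7, -1.4, 0.1]
width: 0.0001
```

Wedge fit: centre (0.4917, 0.0436), yaw −1.463. Stirrer at about (0.551, −0.141), foot about (0.490, −0.087). I'll carry on to a point behind the heel, turning the jaw line parallel to the heel.

servo_tool --pt "0.01 0.045 0 0 0 6" --pt "0.01 0.045 0 0 0 6" --pt "0.01 0.045 0 0 0 6" --pt "0.01 0.045 0 0 0 6" --pt "0.01 0.045 0 0 0 6" --pt "0 0.045 0 0 0 6" --pt "0 0.045 0 0 0 6" --pt "0 0.045 0 0 0 6"

```text
clock: 2.4
ee_pos: [0.4853, -0.0086, 0.2316]
eef_rot: [0.0, 0.849, 0.528, 0.0]
ft_force: [1.4, -0.1, -0.4]
width: -0.0003
```

servo_tool --pt "0 0.04 0 0 0 6" --pt "0 0.04 0 0 0 6" --pt "0 0.03 0 0 0 6" --pt "0 0.02 0 0 0 6" --pt "0 0 0 0 0 2.4" --pt "0 0 0 0 0 0" --pt "0 0 0 0 0 0" --pt "0 0 0 0 0 0"

```text
clock: 3.2
ee_pos: [0.4856, 0.119, 0.2313]
eef_rot: [0.0, 0.708, 0.706, -0.0]
ft_force: [0.6, 0.0, -0.1]
width: 0.0003
```

servo_tool --pt "0.003 0 -0.04 0 0 0" --pt "0 0 -0.04 0 0 0" --pt "0 0 -0.04 0 0 0" --pt "0 0 -0.04 0 0 0" --pt "0 0 -0.03 0 0 0" --pt "0 0 -0.015 0 0 0" --pt "0 0 0 0 0 0" --pt "0 0 0 0 0 0"

```text
clock: 4.0
ee_pos: [0.4891, 0.1198, 0.0272]
eef_rot: [0.0, 0.708, 0.706, 0.0]
ft_force: [0.2, 0.5, 0.9]
width: 0.0
```

```bash
python3 - <<'E'
from h import *
print(state()['ee_pos'],state()['ft_force'])
a=vision.read_camera('wrist');b=vision.read_camera('scene')
cv2.imwrite('pics/w1.png',np.hstack([cv2.resize(a,(400,300)),b[220:370,240:440].repeat(2,0).repeat(2,1)]))
E
```

```text
[0.48914556 0.11977875 0.02724969] [0.17630091 0.54620616 0.91469699]
```

View pics/w1.png

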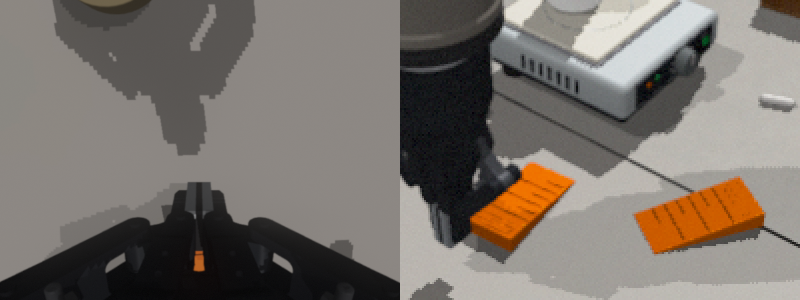

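The fingers stand behind the heel (right half of the picture, about (455,240)), and the wedge is untouched. Next I go down and start pushing.

servo_tool --pt "0 0 -0.01 0 0 0" --pt "0 0 -0.008 0 0 0" --pt "0 0 -0.005 0 0 0" --pt "0 0 0 0 0 0" --pt "0 -0.005 0 0 0 0" --pt "0 -0.005 0 0 0 0" --pt "0 -0.005 0 0 0 0" --pt "0 -0.003 0 0 0 0"

```text
clock: 4.9
ee_pos: [0.4886, 0.1008, 0.0034]
eef_rot: [0.0, 0.708, 0.706, -0.0]
ft_force: [-0.4, -0.0, 1.1]
width: 0.0
```

servo_tool --pt "0 -0.005 0 0 0 0" --pt "0 -0.006 0 0 0 0" --pt "0 -0.006 0 0 0 0" --pt "0 -0.006 0 0 0 0" --pt "0 -0.006 0 0 0 0" --pt "0 -0.006 0 0 0 0" --pt "0 -0.004 0 0 0 0" --pt "0 0 0 0 0 0"

```text
clock: 5.7
ee_pos: [0.4885, 0.0618, 0.0033]
eef_rot: [0.0, 0.708, 0.706, -0.0]
ft_force: [-0.1, 0.0, -0.2]
width: 0.0001
```

```bash
python3 - <<'E'
from h import *
print(state()['ee_pos'],state()['ft_force'])
a=vision.read_camera('top');b=vision.read_camera('scene')
cv2.imwrite('pics/w2.png',np.hstack([a[150:300,215:415].repeat(2,0).repeat(2,1),b[220:370,240:440].repeat(2,0).repeat(2,1)]))
E
```

```text
[0.48846429 0.06183585 0.0032507 ] [-0.08264791  0.02862799 -0.22941298]
```

View pics/w2.png

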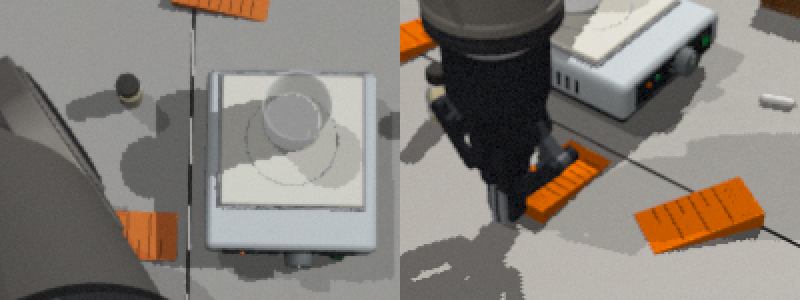

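servo_tool --pt "0 -0.006 0 0 0 0" --pt "0 -0.007 0 0 0 0" --pt "0 -0.007 0 0 0 0" --pt "0 -0.007 0 0 0 0" --pt "0 -0.007 0 0 0 0" --pt "0 -0.007 0 0 0 0" --pt "0 -0.005 0 0 0 0" --pt "0 0 0 0 0 0"

```text
clock: 6.6
ee_pos: [0.4884, 0.0156, 0.0032]
eef_rot: [0.0, 0.708, 0.706, -0.0]
ft_force: [-0.5, 0.3, -0.4]
width: 0.0001
```

```bash
python3 - <<'E'
from h import *
print(state()['ee_pos'],state()['ft_force'])
a=vision.read_camera('top');b=vision.read_camera('scene')
cv2.imwrite('pics/w3.png',np.hstack([a[150:300,215:415].repeat(2,0).repeat(2,1),b[220:370,240:440].repeat(2,0).repeat(2,1)]))
E
```

```text
[0.4884447  0.01562713 0.00323983] [-0.50518025  0.28591571 -0.41836867]
```

View pics/w3.png

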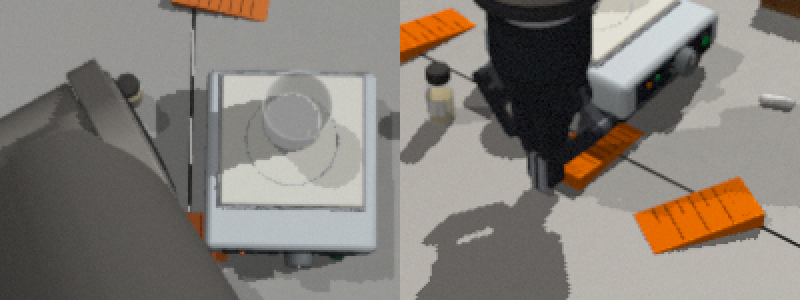

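The wedge nose is entering under the case's front left and the vial stands clear. I'll continue slowly.

servo_tool --pt "0 -0.003 0 0 0 0" --pt "0 -0.004 0 0 0 0" --pt "0 -0.004 0 0 0 0" --pt "0 -0.004 0 0 0 0" --pt "0 -0.003 0 0 0 0" --pt "0 -0.002 0 0 0 0" --pt "0 0 0 0 0 0" --pt "0 0 0 0 0 0"

```text
clock: 7.5
ee_pos: [0.4885, -0.0034, 0.0033]
eef_rot: [-0.0, 0.708, 0.707, -0.0]
ft_force: [0.6, 0.4, 0.9]
width: -0.0
```

servo_tool --pt "0 -0.001 0 0 0 0" --pt "0 -0.001 0 0 0 0" --pt "0 -0.001 0 0 0 0" --pt "0 -0.001 0 0 0 0" --pt "0 -0.001 0 0 0 0" --pt "0 0 0 0 0 0" --pt "0 0 0 0 0 0" --pt "0 0 0 0 0 0"

```text
clock: 8.3
ee_pos: [0.4885, -0.0084, 0.0033]
eef_rot: [-0.0, 0.708, 0.707, -0.0]
ft_force: [-0.8, -0.3, -0.9]
width: -0.0002
```

Foot is about 22 mm in. I'll use 1 mm steps now and watch the force.

servo_tool --pt "0 -0.001 0 0 0 0" --pt "0 0 0 0 0 0" --pt "0 -0.001 0 0 0 0" --pt "0 0 0 0 0 0" --pt "0 -0.001 0 0 0 0" --pt "0 0 0 0 0 0" --pt "0 0 0 0 0 0" --pt "0 0 0 0 0 0"

```text
clock: 9.1
ee_pos: [0.4885, -0.0114, 0.0033]
eef_rot: [-0.0, 0.708, 0.707, -0.0]
ft_force: [0.0, 0.0, 0.3]
width: 0.0004
```

servo_tool --pt "0 -0.001 0 0 0 0" --pt "0 0 0 0 0 0" --pt "0 -0.001 0 0 0 0" --pt "0 0 0 0 0 0" --pt "0 0 0 0 0 0" --pt "0 0 0 0 0 0" --pt "0 0 0 0 0 0" --pt "0 0 0 0 0 0"

```text
clock: 9.9
ee_pos: [0.4885, -0.0134, 0.0033]
eef_rot: [-0.0, 0.708, 0.707, -0.0]
ft_force: [-0.5, 1.1, 0.4]
width: 0.0
```

servo_tool --pt "0 -0.001 0 0 0 0" --pt "0 0 0 0 0 0" --pt "0 0 0 0 0 0" --pt "0 0 0 0 0 0" --pt "0 0 0 0 0 0" --pt "0 0 0 0 0 0" --pt "0 0 0 0 0 0" --pt "0 0 0 0 0 0"

```text
clock: 10.7
ee_pos: [0.4885, -0.0144, 0.0033]
eef_rot: [-0.0, 0.708, 0.707, -0.0]
ft_force: [0.5, 0.7, 0.7]
width: -0.0
```

servo_tool --pt "0 -0.001 0 0 0 0" --pt "0 0 0 0 0 0" --pt "0 0 0 0 0 0" --pt "0 0 0 0 0 0" --pt "0 0 0 0 0 0" --pt "0 0 0 0 0 0" --pt "0 0 0 0 0 0" --pt "0 0 0 0 0 0"

```text
clock: 11.5
ee_pos: [0.4885, -0.0153, 0.0033]
eef_rot: [-0.0, 0.708, 0.707, 0.0]
ft_force: [-0.0, 3.4, -0.1]
width: 0.0002
```

```bash
python3 - <<'E'
from h import *
b=vision.read_camera('scene');print(state()['ft_force'])
cv2.imwrite('pics/w4.png',b[160:310,260:460].repeat(4,0).repeat(4,1))
E
```

```text
[0.03893727 3.31586918 0.20944665]
```

View pics/w4.png

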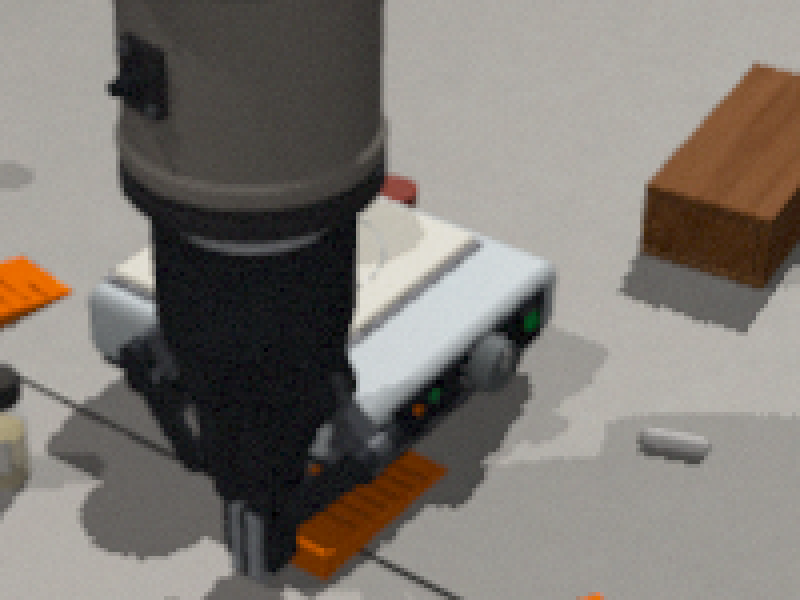

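Push force rose to 3.4 N at the predicted place, so it is nearly snug. I'll back off and check the alignment.

servo_tool --pt "0 0.01 0 0 0 0" --pt "0 0.015 0 0 0 0" --pt "0 0.01 0.02 0 0 0" --pt "0 0 0.04 0 0 0" --pt "0 0.04 0.04 0 0 0" --pt "0 0.05 0.04 0 0 0" --pt "0 0.05 0.04 0 0 0" --pt "0 0.04 0 0 0 0"

```text
clock: 12.35
ee_pos: [0.49, 0.1755, 0.1652]
eef_rot: [0.002, 0.708, 0.706, 0.002]
ft_force: [0.5, -0.3, -1.0]
width: 0.0
```

```bash
python3 - <<'E'
from h import *
print(state()['ee_pos'])
a=vision.read_camera('top');b=vision.read_camera('scene');S=(.551,-.141,.017)
Ct,Cs=cam('top'),cam('scene')
draw(b,Cs,S,(.4885,-.071,-1.57),(275,190,405,290),6,'pics/w5.png')
draw(a,Ct,S,(.4885,-.071,-1.57),(250,170,410,300),5,'pics/w5t.png')
E
```

```text
[0.4900135  0.17545496 0.16522632]
```

View pics/w5.png

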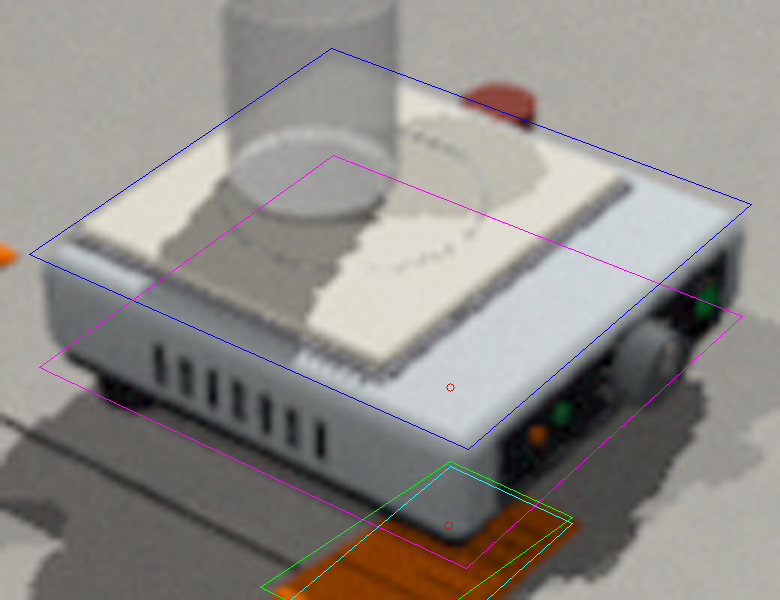

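View pics/w5t.png

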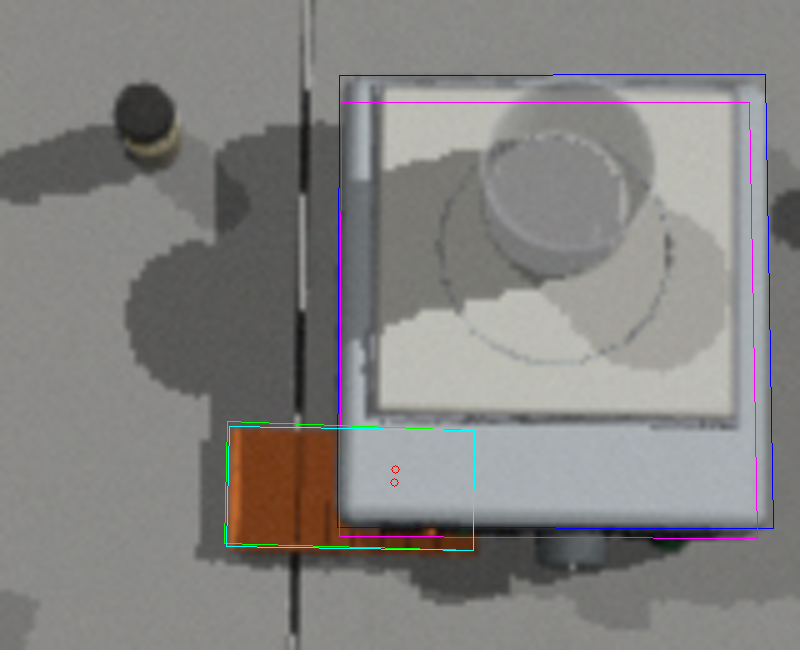

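The wedge lies under the foot: heel at (230,487) and nose at (479,540) in the top crop, so the foot is about 4 mm off its centre line and 30 mm behind the nose. The stirrer has not moved. Now the press.

servo_tool --pt "0 -0.04 0 0 0 0" --pt "0 -0.045 0 0 0 0" --pt "0 -0.045 0 0 0 0" --pt "0 -0.045 0 0 0 0" --pt "0 -0.045 0 0 0 0" --pt "0 -0.042 0 0 0 0" --pt "-0.002 0 0 0 0 0" --pt "0 0 0 0 0 0"

```text
clock: 13.25
ee_pos: [0.486, -0.0897, 0.1609]
eef_rot: [-0.0, 0.708, 0.706, -0.0]
ft_force: [0.1, -0.8, -0.4]
width: -0.0001
```

```bash
python3 - <<'E'
from h import *
print(state()['ee_pos'],R.from_quat(np.roll(state()['eef_rot'],-1)).as_matrix().round(3))
E
```

```text
[ 0.48598476 -0.08970544  0.16087691] [[ 0.004  1.    -0.001]
 [ 1.    -0.004 -0.   ]
 [-0.    -0.001 -1.   ]]
```

servo_tool --pt "0.002 0.002 -0.02 0 0 0" --pt "0 0 -0.03 0 0 0" --pt "0 0 -0.03 0 0 0" --pt "0 0 -0.012 0 0 0" --pt "0 0 -0.005 0 0 0" --pt "0 0 0 0 0 0" --pt "0 0 0 0 0 0" --pt "0 0 0 0 0 0"

```text
clock: 14.05
ee_pos: [0.4892, -0.087, 0.0652]
eef_rot: [0.001, 0.708, 0.707, 0.0]
ft_force: [0.0, -0.7, 0.6]
width: -0.0003
```

```bash
python3 - <<'E'
from h import *
print(state()['ee_pos'],state()['ft_force'])
b=vision.read_camera('scene')
cv2.imwrite('pics/w6.png',b[160:310,260:460].repeat(4,0).repeat(4,1))
E
```

```text
[ 0.48922095 -0.0869731   0.06518107] [ 0.02260267 -0.72477332  0.55999494]
```

View pics/w6.png

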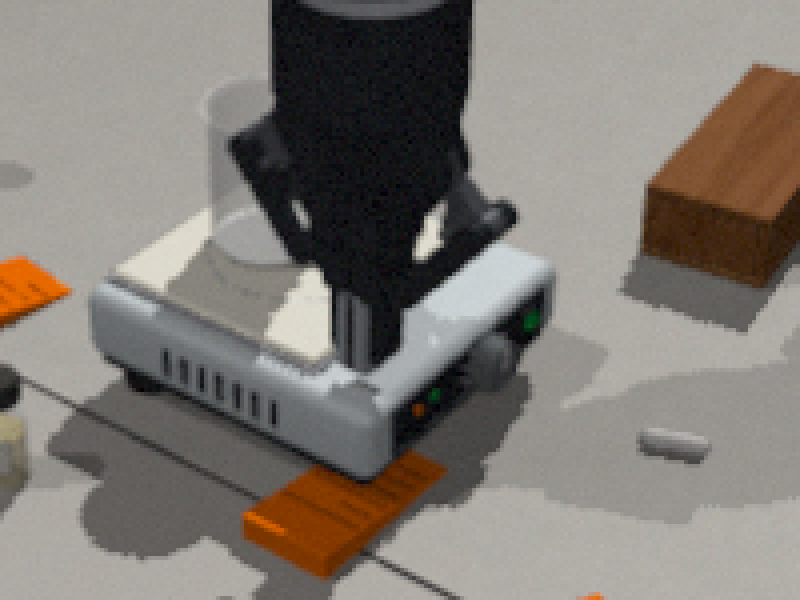

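The fingertips are above the corner near (370,365), close to the plate edge. I'll shift 2 mm toward the robot and lower.

servo_tool --pt "-0.002 0 0 0 0 0" --pt "-0.001 0 -0.003 0 0 0" --pt "0 0 -0.003 0 0 0" --pt "0 0 -0.001 0 0 0" --pt "0 0 -0.001 0 0 0" --pt "0 0 -0.001 0 0 0" --pt "0 0 0 0 0 0" --pt "0 0 0 0 0 0"

```text
clock: 14.9
ee_pos: [0.4854, -0.0868, 0.0557]
eef_rot: [-0.0, 0.708, 0.707, -0.0]
ft_force: [-8.2, 2.3, 19.6]
width: -0.0
```

servo_tool --pt "0 0 -0.001 0 0 0" --pt "0 0 0 0 0 0" --pt "0 0 0 0 0 0" --pt "0 0 0 0 0 0" --pt "0 0 0 0 0 0" --pt "0 0 0 0 0 0" --pt "0 0 0 0 0 0" --pt "0 0 0 0 0 0"

```text
clock: 15.7
ee_pos: [0.4854, -0.0867, 0.0553]
eef_rot: [0.0, 0.708, 0.707, -0.0]
ft_force: [-12.8, 3.5, 38.0]
width: -0.0002
```

Stiffer than expected (38 N). I'll ease off now.

servo_tool --pt "0 0 0.001 0 0 0" --pt "0 0 0.0005 0 0 0" --pt "0 0 0 0 0 0" --pt "0 0 0 0 0 0" --pt "0 0 0 0 0 0" --pt "0 0 0 0 0 0" --pt "0 0 0 0 0 0" --pt "0 0 0 0 0 0"

```text
clock: 16.5
ee_pos: [0.4854, -0.0869, 0.0559]
eef_rot: [-0.0, 0.708, 0.707, -0.0]
ft_force: [-3.6, 0.0, 11.3]
width: 0.0002
```

```bash
python3 - <<'E'
from h import *
print(state()['ee_pos'],state()['ft_force'])
b=vision.read_camera('scene');a=vision.read_camera('top')
cv2.imwrite('pics/w7.png',b[160:310,260:460].repeat(4,0).repeat(4,1))
E
```

```text
[ 0.48543866 -0.08686829  0.05590504] [-3.62455453  0.01173776 11.29568738]
```

View pics/w7.png

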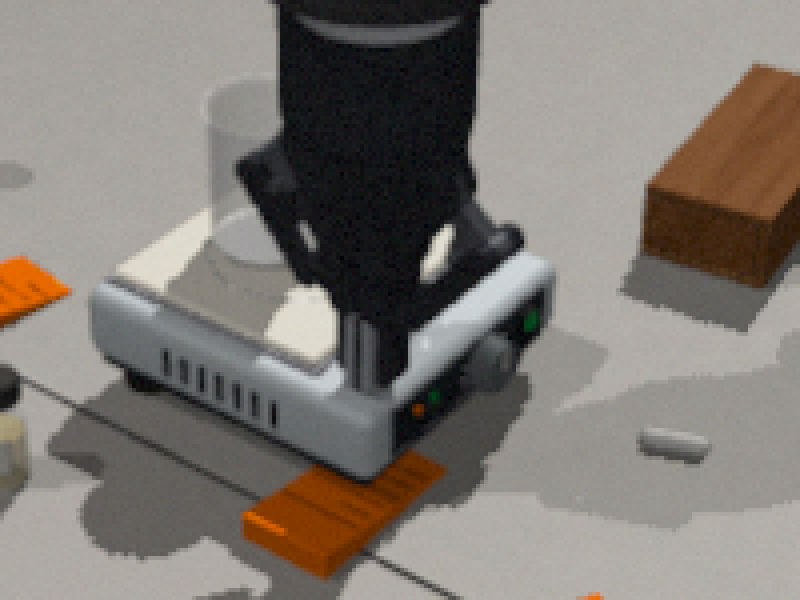

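At 11 N the stirrer is still level, with wedge and beaker in place. Letting go straight up, then away.

servo_tool --pt "0 0 0.002 0 0 0" --pt "0 0 0.005 0 0 0" --pt "0 0 0.02 0 0 0" --pt "0 0 0.04 0 0 0" --pt "0 0 0.04 0 0 0" --pt "0 0.04 0.02 0 0 0" --pt "0 0.05 0 0 0 0" --pt "0 0.05 0 0 0 0"

```text
clock: 17.4
ee_pos: [0.4858, 0.0542, 0.1839]
eef_rot: [0.001, 0.708, 0.706, 0.001]
ft_force: [0.8, 0.3, 1.2]
width: 0.0001
```

servo_tool --pt "0 0.05 0 0 0 0" --pt "0 0.05 0 0 0 0" --pt "0 0.04 0 0 0 0" --pt "0 0 0 0 0 0" --pt "0 0 0 0 0 0" --pt "0 0 0 0 0 0" --pt "0 0 0 0 0 0" --pt "0 0 0 0 0 0"

```text
clock: 18.2
ee_pos: [0.4858, 0.192, 0.1827]
eef_rot: [0.0, 0.708, 0.706, -0.0]
ft_force: [0.7, -0.4, 0.5]
width: -0.0002
```

```bash
python3 - <<'E'
from h import *
print(state()['ee_pos'],state()['ft_force'])
a=vision.read_camera('top');b=vision.read_camera('scene');S=(.551,-.141,.017)
Ct,Cs=cam('top'),cam('scene');W=(.4865,-.0725,-1.57)
draw(b,Cs,S,W,(275,190,405,290),4,'pics/a.png');draw(a,Ct,S,W,(250,170,410,300),3,'pics/b.png')
A=cv2.imread('pics/a.png');B=cv2.imread('pics/b.png');B=cv2.resize(B,None,fx=.55,fy=.55);A=A[:,:];
cv2.imwrite('pics/w8.png',cv2.copyMakeBorder(A,0,0,0,0,0))
draw(a,Ct,S,W,(250,170,410,300),5,'pics/w8t.png')
for n,i0,i1 in(('top',cv2.imread('pics/top0.png'),a),('scene',cv2.imread('pics/scene0.png'),b)):
    s=(slice(175,262),slice(325,405)) if n=='top' else (slice(180,270),slice(300,400))
    g=lambda i:np.float64(cv2.cvtColor(i[s],6));print(n,'stirrer shift px',cv2.phaseCorrelate(g(i0),g(i1)))
E
```

```text
[0.48578989 0.19204779 0.18270331] [ 0.67485375 -0.40562542  0.47791491]
top stirrer shift px ((0.012886229038969077, 0.02969142710999506), 0.992217527425712)
scene stirrer shift px ((-0.0034522798817988587, -0.000956051057308116), 0.9795621585124459)
```

View pics/w8.png

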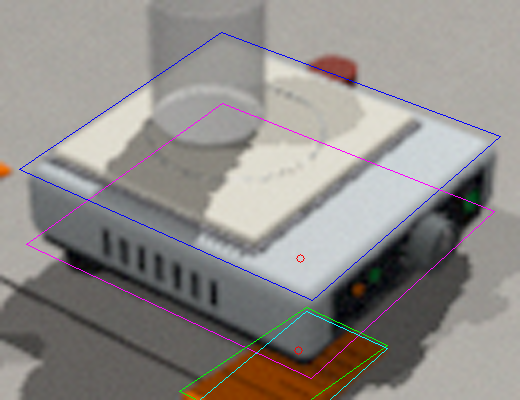

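View pics/w8t.png

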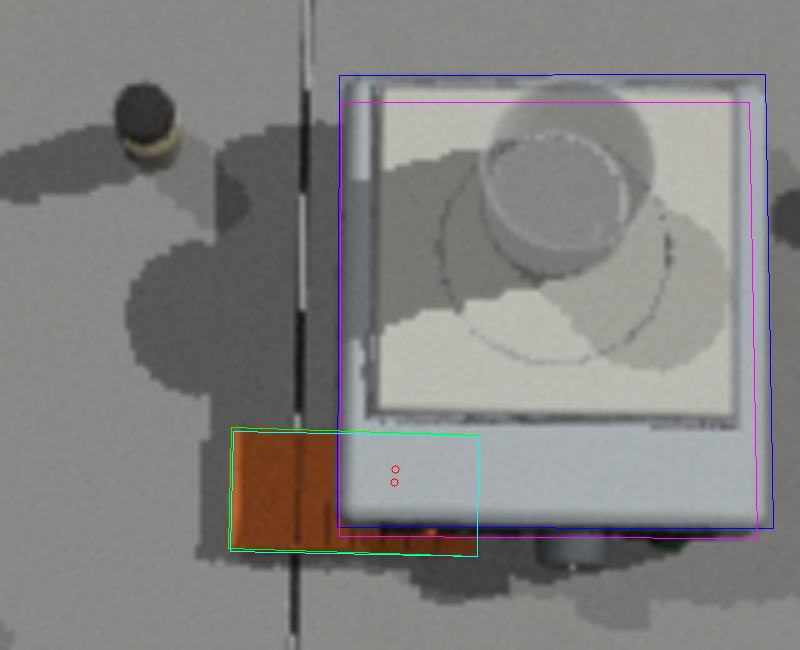

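```bash
python3 -c "
from workcell import order;print(order.finish_job())"
```

```text
the job is handed in; nothing more can be done
None
```

The wedge is snug under the bare foot, the stirrer no longer rocks, and I handed the job in at about 18 s of the 51 s allowed; no verdict is reported.

- **Push:** I pushed the leftmost wedge along the worktop by its heel with closed fingertips. I stopped when the push force rose to about 3.4 N.
- **Press:** I pressed the corner above the foot and then let go straight up. The press was harder than intended: it peaked at about 38 N before I eased it to about 11 N. At 38 N the corner sank only about 0.5 mm. There was also a sideways force of up to 13 N during the peak.
- **Last images:**
  - **Wedge:** it lies flat with the foot about 30 mm behind its nose and 3–4 mm off its centre line.
  - **Stirrer:** it shifted less than 0.05 px in both cameras.
  - **Other things:** the beaker, vial and stopper are where they started. I last saw the stir bar, unmoved, in the picture taken during the press.
- **Not measured:** I did not measure the force on the wedge itself. That it bore at least 2 N is inferred from the press force and from the corner barely sinking.

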